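Shut the loaded freezing bath and dip its level gauge

ROBOT

A 6-joint arm with a two-finger parallel gripper is mounted at the origin on a cart in front of the work surface, level with it; the furniture and walls round the work are solid. World frame = base frame: x ahead of the robot, y to its left, z up, the work surface at z = 0. Lengths are in mm, angles in degrees, forces in N, time in s.
With the tool pointing down it reaches from about 350 to 850 mm from the base axis. Payload 8.1 kg.
Tool frame: the origin (TCP) lies between the finger pads; the fingertips stand 25 mm ahead of it and the grasp point (between the pads) lies 6 mm ahead of it (r.tcp_to_tips is the distance from the TCP to the fingertips, in mm); z points along the fingers, y is the line along which they close (so a half turn about z gives the same grasp; the last joint's range is limited). The gripper opens to 85 mm and grips with 20 to 120 N. Pads are 22 mm wide; open, the fingers measure 114 mm over their backs; the gripper's body (76 mm by 85 mm) begins 54 mm behind the grasp point. The pads swing forward as they close: fully open they stand 13 mm farther back than shut.
Start: joints at [-70.038, 7.471, 85.268, -0, 87.261, -4.893], TCP at [252.213, -544.421, 233.992] pointing down, gripper open.
Joint ranges: [-169.43, 169.43], [-51.17, 129.36], [1.28, 143.12], [-76.62, 256.62], [0, 156.53], [-152.29, 152.29]. Speed limits (degrees/s): [136.94, 136.94, 159.86, 180, 180, 180].

INTERFACE

Orientations are given as [roll, pitch, yaw] about the fixed x, y, z axes, in that order (R = Rz(yaw) Ry(pitch) Rx(roll)).
In Python, from bench import r gives the robot as it stands.
- The arm moves only by the tool apply_moves, never from a script. Its arguments are lists of equal length, an entry for each row: "angular": the turn, a rotation vector about the world's x, y, z in units of 8 degrees (1.0 is 8 degrees), a list of three; "travel": the shift along the world's x, y, z in units of 40 mm (1.0 is 40 mm), a list of three; "jaw": the opening, from 0 (shut) to 1 (fully open). A call has 1 to 20 rows; each row shifts and turns the commanded pose from where the row before left it; what a row does not reach is not made up. A row lasts 1/8 s, in which the tool goes at most 62.5 mm and 10.7 degrees, less where a joint would pass 70% of its speed; a pose out of reach is approached as far as the arm can. A call is refused whole if a number of a shift passes 1 or a number of a turn 1, either way. A call with a gripper value outside its range is refused whole. The fingers move at their own pace and stop on an object; "force" is the grip in N (left out, the last holds). Time passes only in rows, so rows that do not move let the fingers close. It gives the time, the measured TCP pose, the force, the opening and the grip force at its end, in the units of the state.
- r.sense(): the state, without advancing time (a new reading comes with each control period).
- r.snapshot(name): name is "scene" or "top" or "wrist"; returns a dict with "color" (420x560x3 uint8, red, green, blue), "fx", "fy", "cx", "cy" (pixels), "R" (3x3) and "t" (3): a world point X has camera coordinates R X + t; the wrist camera has in their place "mount" (4x4, takes a point from camera to tool coordinates, whose origin is the TCP and whose axes are the flange's). Camera axes: x right, y down, z forward; pixel columns grow to the right and rows downward; lengths in mm; the calibration is good to about 2 mm. A picture is of the moment at which its call begins: read the wrist's pose just before it. There is no depth.
- r.hand_in(): hands the job in; it is judged then, once.
The state is a dict: "time": time; "joint_pos": joint angles; "qd": joint speeds; "joint_efforts": joint torques, N m; "tool_pos": TCP position; "tcp_rot": TCP orientation; "ft_force": force on the tool from outside, world axes, zero at the start; "wrist_torque": the same for the moment, N m; "finger_gap": finger opening in mm; "grip_force": force on a finger pad.
Only numpy, scipy, OpenCV 4.12 (cv2) and the standard library are available. Lean on these libraries where they do the work, as an engineer would, in place of code of your own. Each camera call takes 0.05 s, during which the arm holds its last target. There are 200 camera calls.

TASK

The bench freezing bath has just been loaded with vials. Shut its hinged lid fully; then take the gauge rod by its black grip from the drip stand, put it down through the guide tube on the lid until its collar stops on the tube's rim, and keep it there for about two seconds without letting go. Draw it straight out and finish holding it still in the gripper, the rod level (lying horizontally) for reading and at least 20 cm above the bench; do not put it down, and leave the lid shut and the bystanders (block, marker, timer, tape roll) where they are.

Things in the scene. Friction and masses are not known exactly. Their poses are not given: they have to be found in the camera images.
- gauge_grip (a point): Loose gauge rod of 187 mm overall and 0.09 kg, which stands upright in the stand's tube at the start; this point is the middle of its black cylindrical grip (20 mm diameter, 60 mm long). z axis runs along the rod from the tip towards the grip's end. The collar's underside is 42 mm below this point, the tip 157 mm below, the grip's end 30 mm above
- gauge_collar (a point): Centre of the underside of the rod's steel collar, a disc of 26 mm diameter and 6 mm thick; below it the bare steel rod is 8 mm in diameter and 115 mm long. z axis along the rod towards the grip
- gauge_tip (a point): Lower end of the steel rod, slightly tapered over its last 4 mm; z axis along the rod towards the grip
- gauge: The gauge rod as a whole; origin in the collar's underside, as point gauge_collar
- stand: Fixed drip stand: round grey base of 84 mm diameter with an upright tube of 25 mm outer diameter; origin under the base's centre. The rod hangs in the tube, its collar on the tube's rim 132 mm above the bench; lift it 120 mm to clear
- bath: Fixed white insulated bath, 150 (x) x 180 (y) x 90 mm high, origin under its centre; x axis points from the lid's lift lip to the hinge, away from the robot. A steel deck with vials lies inside
- bath_lid (a joint): Angle of the bath's lid about its hinge along the far top edge: 0 shut, positive open (up to 1.4 rad, the front edge rises and swings away from the robot). The hinge is stiff: the lid stays where it is left; about 4 N at the front edge moves it
- lid_hinge (a point): Middle of the lid's hinge line, on the bath's far top edge, 75 mm along the bath's x axis from its centre and 90 mm above the bench; y axis along the hinge line
- lid_front (a point): Middle of the upper front edge of the lid, 155 mm from the hinge line; it moves with the lid. The lid is a plate 156 x 186 x 16 mm; its top is 107 mm above the bench when shut; x axis from front to hinge, z axis out of the lid's top. A lip 70 mm wide projects 14 mm from the front edge
- guide_mouth (a point): Centre of the rim of the steel guide tube that stands 36 mm out of the lid's top; moves with the lid. Rim 25 mm outside, mouth flared from 11 mm bore to 19 mm over the top 9 mm; z axis out of the lid along the bore (straight up when the lid is shut; the rim is then 143 mm above the bench). The bore goes on through lid and deck, so that the 8 mm rod stops only at its collar. The tube stands 60 mm from the hinge line and 48 mm to the +y side of the lid's middle
- block_a: Bystander: violet block for tubes, 62 x 81 x 26 mm, origin under its centre
- marker_blue: Bystander: marker pen lying on the bench, 10 x 136 x 13 mm, origin under its centre
- timer: Bystander: white bench timer, 62 x 66 x 19 mm, origin under its centre
- tape_roll: Bystander: roll of tape lying flat, 65 mm across, 19 mm high, origin under its centre
Things that resemble listed ones, but are neither listed nor needed, are in the scene too. There is more than one size of the gauge; the job needs the smallest.

How it is judged:
By the outcome, as a careful person would: the job done as asked, in the order asked, and still so for the second after the job is handed in, while the arm keeps its last pose, push and grip.
It also fails if it takes over 72 s, if anything falls off the work surface, if the arm or the gripper's body presses on something with over 40 N, if the wrist force passes 120 N, or if a joint passes its speed limit or range.

## Working session

There is one attempt and no reset: what is moved stays moved. The work goes in short steps, Python scripts to look and compute and a tool call to move; the robot and the scene stay as the last step left them, time stands still between calls to the robot, and variables do not carry over. Pictures are saved under pics/ and viewed, at most 10 in all, crops included, and the job is handed in when it is done.

Besides the shell and the picture viewer there is one more tool, called after "Emit:" in YAML: its name, and indented under it one key for each argument. apply_moves: Moves the arm, as the interface text tells. Its arguments: {"type":"object","properties":{"angular":{"type":"array"},"travel":{"type":"array"},"jaw":{"type":"array"},"force":{"type":"number"}},"required":["angular","travel","jaw"]}

```bash
ls; mkdir -p pics; cat > h.py <<'E'
import numpy as np, cv2
from bench import r
def snap(n,f):
    s=r.sense(); d=r.snapshot(n); cv2.imwrite('pics/'+f+'.png',d['color'][:,:,::-1])
    if 'R' in d: R,t=np.array(d['R']),np.array(d['t'])
    else: R,t=None,None
    return s,d
E
python3 - <<'E'
from h import *
import pickle
o={}
for n in('scene','top','wrist'):
    s,d=snap(n,n+'0'); o[n]=(s,d)
    print(n,{k:np.round(v,3).tolist() for k,v in d.items() if k!='color'})
pickle.dump(o,open('o.pkl','wb')); print(s)
E
```

```text
pics
scene {'fx': 391.158, 'fy': 391.158, 'cx': 275.59, 'cy': 212.824, 'R': [[-0.464, -0.886, 0.017], [-0.485, 0.238, -0.842], [0.741, -0.399, -0.54]], 't': [429.133, 366.33, 964.172]}
top {'fx': 495.58, 'fy': 495.58, 'cx': 279.919, 'cy': 214.45, 'R': [[0.015, -1.0, -0.011], [-0.992, -0.014, -0.129], [0.129, 0.013, -0.992]], 't': [168.729, 607.059, 1321.837]}
wrist {'fx': 322.337, 'fy': 322.337, 'cx': 282.475, 'cy': 204.019, 'mount': [[-0.0, -0.964, -0.266, 65.86], [1.0, -0.0, 0.001, 0.022], [-0.001, -0.266, 0.964, -139.498], [0.0, 0.0, 0.0, 1.0]]}
{'time': 0.1, 'joint_pos': array([-7.00401387e+01,  7.51166035e+00,  8.53239485e+01,  7.43350754e-04,
        8.72609882e+01, -4.89139498e+00]), 'qd': array([-0.12178549, -0.08307966, -0.14636622, -0.00277349,  0.06407952,
       -0.03531804]), 'joint_efforts': array([ 9.91424713e-04, -5.70953786e+01, -5.01942122e+01, -1.15077364e-04,
        8.12718412e-03, -1.02054009e-04]), 'tool_pos': array([ 252.02984797, -543.95731824,  233.03144411]), 'tcp_rot': array([-1.79903818e+02, -8.97630238e-03,  2.48512126e+01]), 'ft_force': array([-0.81232608, -0.36106133,  0.97203519]), 'wrist_torque': array([0.00697438, 0.02067127, 0.01353709]), 'grip_force': 0.0, 'finger_gap': 84.97372979196425}
```

View pics/scene0.png

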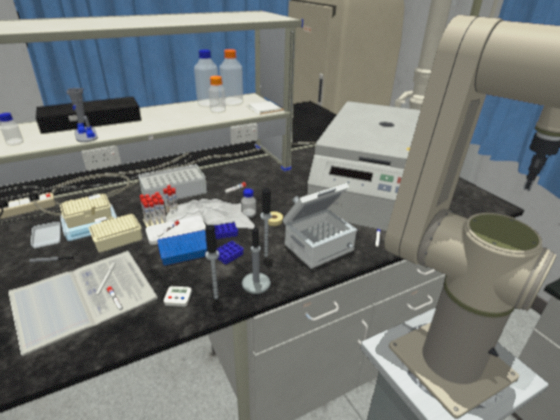

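View pics/top0.png

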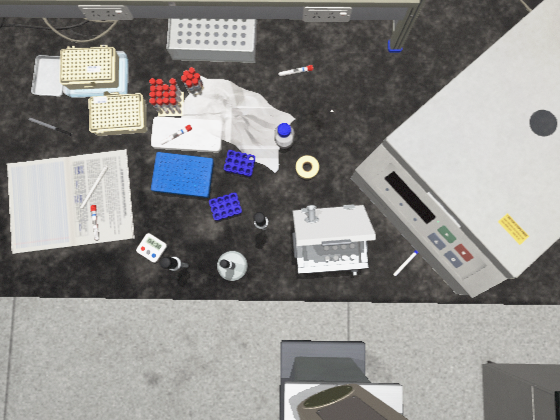

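```bash
python3 - <<'E'
from h import *
a=cv2.imread('pics/scene0.png')[170:310,190:370]; b=cv2.imread('pics/top0.png')[180:290,130:430]
a=cv2.resize(a,None,fx=4,fy=4,interpolation=2); b=cv2.resize(b,None,fx=2.6,fy=2.6,interpolation=2)
cv2.imwrite('pics/a.png',a); cv2.imwrite('pics/b.png',b)
E
```

```text
(no output)
```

View pics/a.png

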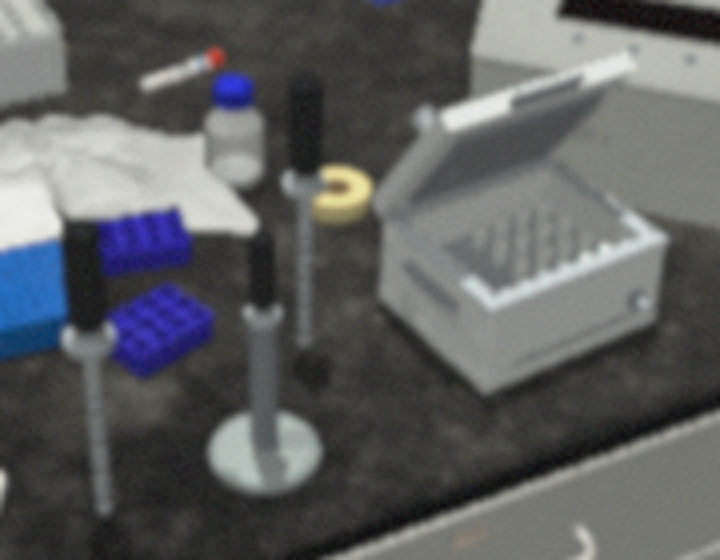

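View pics/b.png

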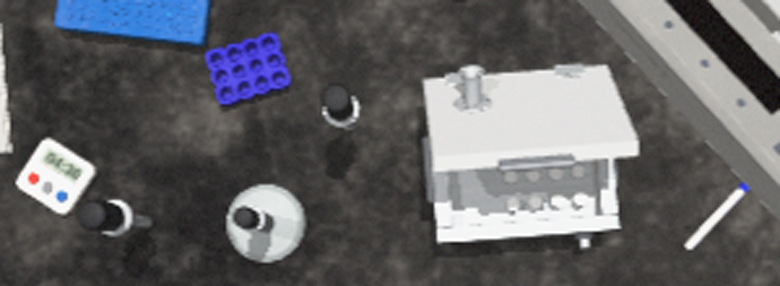

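```bash
cat >> h.py <<'E'
import pickle
from scipy.optimize import least_squares
O=pickle.load(open('o.pkl','rb')) 
def cam(s,d):
    K=np.array([[d['fx'],0,d['cx']],[0,d['fy'],d['cy']],[0,0,1.]])
    if 'R' in d: return K,np.array(d['R']),np.array(d['t'])
    from scipy.spatial.transform import Rotation as Ro
    T=np.eye(4); T[:3,:3]=Ro.from_euler('xyz',s['tcp_rot'],degrees=True).as_matrix(); T[:3,3]=s['tool_pos']
    M=np.linalg.inv(T@np.array(d['mount'])); return K,M[:3,:3],M[:3,3]
def plane(c,uv,z):
    K,R,t=c; ray=R.T@np.linalg.inv(K)@[uv[0],uv[1],1]; C=-R.T@t
    return C+ray*(z-C[2])/ray[2]
def proj(c,X):
    K,R,t=c; p=K@(R@np.array(X)+t); return p[:2]/p[2]
def tri(cs,uvs):
    P=[K@np.c_[R,t] for K,R,t in cs]
    f=lambda X:np.concatenate([proj(c,X)-u for c,u in zip(cs,uvs)])
    s=least_squares(f,[500,-100,100.]); return s.x,np.abs(s.fun).max()
E
python3 - <<'E'
from h import *
np.set_printoptions(precision=1,suppress=True)
S,T=cam(*O['scene']),cam(*O['top'])
a=lambda u,v:np.array([u/4+190,v/4+170]); b=lambda u,v:np.array([u/2.6+130,v/2.6+180])
for n,p,q in [('grip end',(262,235),(242,215)),('collar',(262,314),(257,222)),('base',(265,450),(266,223)),
 ('lidfrontL',(443,122),(430,163)),('lidfrontR',(632,60),(637,150)),('bathL',(490,300),(437,237)),('bathR',(665,238),(619,228)),('guide',(425,115),(469,72)),
 ('g2 tall end',(83,225),(95,213)),('g3 end',(305,80),(337,97))]:
    print(n,*tri([S,T],[a(*p),b(*q)]))
for q in [(437,237),(619,228)]: print('rim z90',plane(T,b(*q),90),plane(T,b(*q),74))
print('base z4',plane(T,b(266,223),4),plane(S,a(265,450),4))
E
```

```text
grip end [464.7 308.6 203.2] 0.45794497326610895
collar [462.1 305.6 134.7] 1.171427116847326
base [463.  308.2   6. ] 0.0790162977710338
lidfrontL [513.5 136.6 222.3] 0.6170054226355433
lidfrontR [528.4 -50.1 223. ] 0.16998703827033523
bathL [448.7 126.2  96.1] 0.6731716174934377
bathR [461.7 -54.8  89.1] 0.23406176807424117
guide [604.5  98.5 170.3] 1.1027719338889597
g2 tall end [463.5 433.6 250.4] 0.04805694825776641
g3 end [569.9 221.8 250.6] 0.03206100420209168
rim z90 [449.6 127.2  90. ] [449.9 126.8  74. ]
rim z90 [461.3 -55.   90. ] [461.7 -57.6  74. ]
base z4 [463.2 308.6   4. ] [464.8 307.1   4. ]
```

```bash
python3 - <<'E'
from h import *
np.set_printoptions(precision=1,suppress=True)
S,T=cam(*O['scene']),cam(*O['top'])
print('knob',tri([S,T],[(386,124),(543,123)]),'panel corner',tri([S,T],[(314,181),(357,174)]))
y=np.radians(3.84); X=np.array([np.cos(y),np.sin(y),0]); Y=np.array([-X[1],X[0],0]); H=np.array([605.1,45.9,90])
for th in [60,51.4,40,30,20,10,0]:
    t=np.radians(th); p=H+X*(-130*np.cos(t)+17*np.sin(t))+[0,0,130*np.sin(t)+17*np.cos(t)]-12*Y
    print(th,'tip',p,'tcp z',p[2]+r.tcp_to_tips)
E
```

```text
knob (array([ 793.6, -427.4,  281.3]), np.float64(0.06899222165696983)) panel corner (array([690.8, -19.6, 167.5]), np.float64(2.32702271723133))
60 tip [555.7  30.6 211.1] tcp z 236.083302491977
51.4 tip [538.2  29.4 202.2] tcp z 227.203614558506
40 tip [517.4  28.  186.6] tcp z 211.58514479227273
30 tip [502.1  27.  169.7] tcp z 194.72243186433545
20 tip [489.8  26.1 150.4] tcp z 175.43739318569737
10 tip [481.1  25.6 129.3] tcp z 154.31599489790847
0 tip [476.2  25.2 107. ] tcp z 132.0
```

Emit:
apply_moves:
  angular:
    - [0,0,0]
    - [0,0,0]
    - [0,0,0]
    - [0,0,0]
    - [0,0,-0.175]
    - [0,0,-0.175]
    - [0,0,-0.175]
    - [0,0,-0.175]
    - [0,0,-0.175]
    - [0,0,-0.175]
    - [0,0,-0.175]
    - [0,0,-0.175]
    - [0,0,-0.175]
    - [0,0,-0.175]
    - [0,0,-0.175]
    - [0,0,-0.175]
    - [0,0,-0.175]
    - [0,0,-0.175]
    - [0,0,-0.175]
    - [0,0,0]
  travel:
    - [0,0,1]
    - [0,0,1]
    - [0,0,1]
    - [0,0,1]
    - [0.5,0.957,0]
    - [0.5,0.957,0]
    - [0.5,0.957,0]
    - [0.5,0.957,0]
    - [0.5,0.957,0]
    - [0.5,0.957,0]
    - [0.5,0.957,0]
    - [0.5,0.957,0]
    - [0.5,0.957,0]
    - [0.5,0.957,0]
    - [0.5,0.957,0]
    - [0.5,0.957,0]
    - [0.5,0.957,0]
    - [0.5,0.957,0]
    - [0.5,0.957,0]
    - [0,0,0]
  jaw: [0,0,0,0,0,0,0,0,0,0,0,0,0,0,0,0,0,0,0,0]

```text
time: 2.65
tool_pos: [552.7, 32.3, 392.9]
tcp_rot: [-180.0, 0.1, 4.0]
ft_force: [0.2, -0.6, -0.5]
finger_gap: -0.0
grip_force: 0.0
```

Emit:
apply_moves:
  angular:
    - [0,0,0]
    - [0,0,0]
    - [0,0,0]
    - [0,0,0]
    - [0,0,0]
    - [0,0,0]
    - [0,0,0]
    - [0,0,0]
    - [0,0,0]
    - [0,0,0]
    - [0,0,0]
    - [0,0,0]
    - [0,0,0]
    - [0,0,0]
    - [0,0,0]
    - [0,0,0]
  travel:
    - [0,0,-0.95]
    - [0,0,-0.95]
    - [0,0,-0.95]
    - [0,0,-0.95]
    - [-0.088,0,-0.094]
    - [-0.088,0,-0.094]
    - [-0.088,0,-0.094]
    - [-0.088,0,-0.094]
    - [-0.131,-0.006,-0.098]
    - [-0.131,-0.006,-0.098]
    - [-0.131,-0.006,-0.098]
    - [-0.131,-0.006,-0.098]
    - [-0.094,-0.006,-0.106]
    - [-0.094,-0.006,-0.106]
    - [-0.094,-0.006,-0.106]
    - [-0.094,-0.006,-0.106]
  jaw: [0,0,0,0,0,0,0,0,0,0,0,0,0,0,0,0]

```text
time: 4.65
tool_pos: [501.8, 27.9, 194.0]
tcp_rot: [-180.0, 0.0, 3.9]
ft_force: [-1.1, -0.7, 1.5]
finger_gap: -0.2
grip_force: 1.0
```

Emit:
apply_moves:
  angular:
    - [0,0,0]
    - [0,0,0]
    - [0,0,0]
    - [0,0,0]
    - [0,0,0]
    - [0,0,0]
    - [0,0,0]
    - [0,0,0]
    - [0,0,0]
    - [0,0,0]
    - [0,0,0]
    - [0,0,0]
  travel:
    - [-0.075,0,-0.122]
    - [-0.075,0,-0.122]
    - [-0.075,0,-0.122]
    - [-0.075,0,-0.122]
    - [-0.056,0,-0.131]
    - [-0.056,0,-0.131]
    - [-0.056,0,-0.131]
    - [-0.056,0,-0.131]
    - [-0.031,0,-0.138]
    - [-0.031,0,-0.138]
    - [-0.031,0,-0.138]
    - [-0.031,0,-0.138]
  jaw: [0,0,0,0,0,0,0,0,0,0,0,0]

```text
time: 6.15
tool_pos: [476.1, 27.9, 131.3]
tcp_rot: [-180.0, 0.0, 3.9]
ft_force: [-0.6, -0.2, 1.8]
finger_gap: 0.0
grip_force: 0.8
```

```bash
python3 - <<'E'
from h import *
s,d=snap('scene','s1'); print(s['ft_force'],s['tool_pos'])
s2,d2=snap('top','t1')
a=cv2.imread('pics/s1.png')[170:280,270:370]; b=cv2.imread('pics/t1.png')[180:290,270:400]
a=cv2.resize(a,(400,440),interpolation=2); b=cv2.resize(b,(390,330),interpolation=2)
o=np.zeros((440,790,3),np.uint8); o[:,:400]=a; o[:330,400:]=b; cv2.imwrite('pics/c.png',o)
E
```

```text
[-0.55408511 -0.23894959  1.77959858] [476.06984703  27.85625556 131.33402662]
```

View pics/c.png

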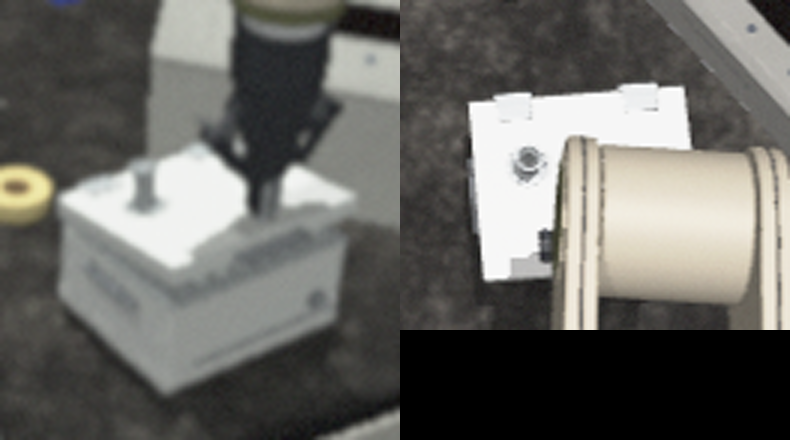

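Emit:
apply_moves:
  angular:
    - [0,0,0]
    - [0,0,0]
    - [0,0,0]
  travel:
    - [0,0,-0.04]
    - [0,0,-0.04]
    - [0,0,0]
  jaw: [0,0,0]

```text
time: 6.62
tool_pos: [476.3, 27.9, 128.5]
tcp_rot: [-180.0, -0.0, 3.9]
ft_force: [-0.3, -0.0, -0.4]
finger_gap: 0.2
grip_force: 0.0
```

```bash
python3 - <<'E'
from h import *
np.set_printoptions(precision=1,suppress=True)
S,T=cam(*O['scene']),cam(*O['top'])
print(tri([S,T],[(306,211.3),(312.7,230.7)]), plane(T,(312.7,230.7),143),plane(S,(306,211.3),143))
E
```

```text
(array([549.3,  92. , 151. ]), np.float64(0.71081049958741)) [550.9  92.7 143. ] [558.7  83.  143. ]
```

Emit:
apply_moves:
  angular:
    - [0,0,0]
    - [0,0,0]
    - [0,0,0]
  travel:
    - [0,0,-0.05]
    - [0,0,-0.05]
    - [0,0,0]
  jaw: [0,0,0]

```text
time: 7.0
tool_pos: [476.1, 27.9, 124.3]
tcp_rot: [-180.0, 0.0, 3.9]
ft_force: [-0.4, 0.6, -0.1]
finger_gap: -0.1
grip_force: 0.0
```

```bash
python3 - <<'E'
from h import *
s,d=snap('scene','s2'); print(r.tcp_to_tips,s['ft_force'],s['tool_pos'])
s2,d2=snap('wrist','w2')
a=cv2.imread('pics/s2.png')[185:275,275:365]; b=cv2.imread('pics/w2.png')
a=cv2.resize(a,(420,420),interpolation=2); b=cv2.resize(b,(373,280))
o=np.zeros((420,795,3),np.uint8); o[:,:420]=a; o[:280,420:793]=b; cv2.imwrite('pics/d.png',o)
E
```

```text
25.0 [-0.35428647  0.5773938  -0.07985538] [476.1432027   27.85222426 124.27309682]
```

View pics/d.png

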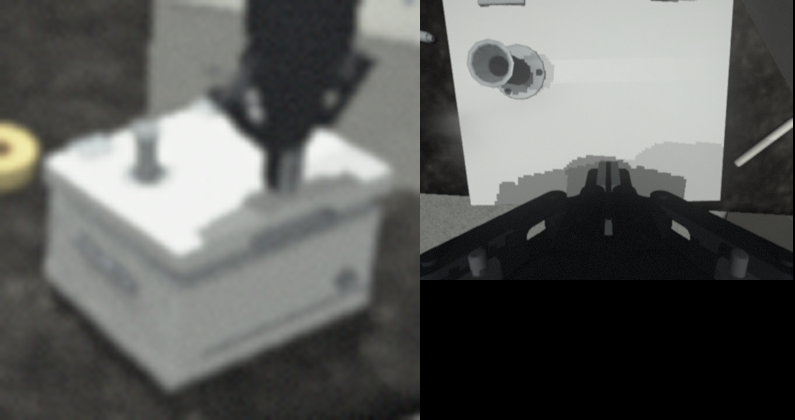

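Emit:
apply_moves:
  angular:
    - [0,0,0]
    - [0,0,0]
    - [0,0,0]
  travel:
    - [0,0,-0.05]
    - [0,0,-0.05]
    - [0,0,0]
  jaw: [0,0,0]

```text
time: 7.48
tool_pos: [476.1, 27.9, 120.3]
tcp_rot: [180.0, 0.0, 3.9]
ft_force: [0.1, 0.1, -0.1]
finger_gap: -0.1
grip_force: 0.0
```

```bash
python3 - <<'E'
from h import *
np.set_printoptions(precision=1,suppress=True)
S=cam(*O['scene'])
f=lambda p:((p-np.array([275,185]))*420/90)
for z in (90,99,107,115):
    print(z,'corner',f(proj(S,(444,128.4,z))),'Rcorner',f(proj(S,(456.5,-57,z))),'finger',f(proj(S,(476,27.9,z))))
s,d=snap('wrist','w3'); W=cam(s,d); print('tip in wrist',proj(W,(476,27.9,95)),'lid corners',proj(W,(444,128.4,107)),proj(W,(456.5,-57,107)),'mouth',proj(W,(542,90,143)))
s2,_=snap('scene','s3')
a=cv2.imread('pics/s3.png')[185:275,275:365]; b=cv2.imread('pics/w3.png')
a=cv2.resize(a,(420,420),interpolation=2); b=cv2.resize(b[150:330,80:460],(380,180))
o=np.zeros((420,800,3),np.uint8); o[:,:420]=a; o[:180,420:]=b; cv2.imwrite('pics/e.png',o)
E
```

```text
90 corner [172.2 292. ] Rcorner [387.6 209.6] finger [271.2 226.5]
99 corner [173.1 281. ] Rcorner [389.2 199.1] finger [272.5 215.9]
107 corner [173.9 271.2] Rcorner [390.7 189.6] finger [273.6 206.3]
115 corner [174.8 261.3] Rcorner [392.3 180.1] finger [274.7 196.7]
tip in wrist [281.2 240.4] lid corners [ 88.7 293.1] [437.8 292.9] mouth [114.3 103.4]
```

View pics/e.png

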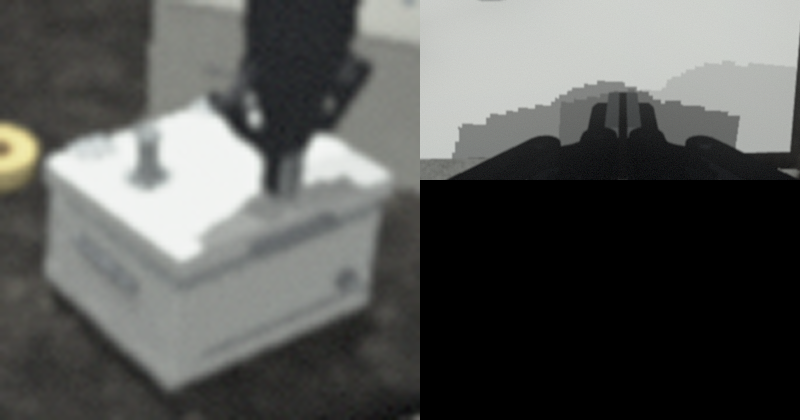

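Emit:
apply_moves:
  angular:
    - [0,0,0]
    - [0,0,0]
    - [0,0,0]
  travel:
    - [0,0,-0.04]
    - [0,0,-0.04]
    - [0,0,-0.03]
  jaw: [0,0,0]

```text
time: 7.95
tool_pos: [476.1, 27.8, 116.0]
tcp_rot: [180.0, 0.0, 3.9]
ft_force: [-1.3, -1.4, 1.1]
finger_gap: 0.5
grip_force: 0.8
```

Emit:
apply_moves:
  angular:
    - [0,0,0]
    - [0,0,0]
    - [0,0,0]
  travel:
    - [0,0,-0.04]
    - [0,0,-0.03]
    - [0,0,0]
  jaw: [0,0,0]

```text
time: 8.32
tool_pos: [476.2, 27.9, 113.2]
tcp_rot: [-180.0, -0.0, 3.9]
ft_force: [0.9, 0.1, 0.2]
finger_gap: 0.1
grip_force: 0.0
```

```bash
python3 - <<'E'
from h import *
np.set_printoptions(precision=2,suppress=True)
snap('scene','s4'); snap('top','t4')
g=[cv2.imread(f'pics/s{i}.png',0).astype(np.float32) for i in (1,2,3,4)]
for n,(x,y,w,h) in {'corner':(292,228,36,22),'guide':(296,203,20,20),'bathbase':(300,252,30,20)}.items():
    p=[cv2.phaseCorrelate(g[i][y:y+h,x:x+w].copy(),g[i+1][y:y+h,x:x+w].copy()) for i in range(3)]; print(n,[(np.round(q[0],2),round(q[1],2)) for q in p])
a=cv2.imread('pics/s4.png')[185:275,275:365]; b=cv2.imread('pics/t4.png')[180:290,270:400]
a=cv2.resize(a,(420,420),interpolation=2); b=cv2.resize(b,(380,322),interpolation=2)
o=np.zeros((420,800,3),np.uint8); o[:,:420]=a; o[:322,420:]=b; cv2.imwrite('pics/f.png',o)
E
```

```text
corner [(array([0.01, 0.59]), 0.77), (array([-0.27,  0.82]), 0.95), (array([0.37, 0.92]), 0.79)]
guide [(array([0.17, 0.64]), 0.93), (array([0.28, 0.19]), 0.97), (array([0.05, 0.06]), 0.96)]
bathbase [(array([ 0.01, -0.11]), 1.03), (array([-0.03, -0.02]), 0.98), (array([0.02, 0.04]), 0.96)]
```

View pics/f.png

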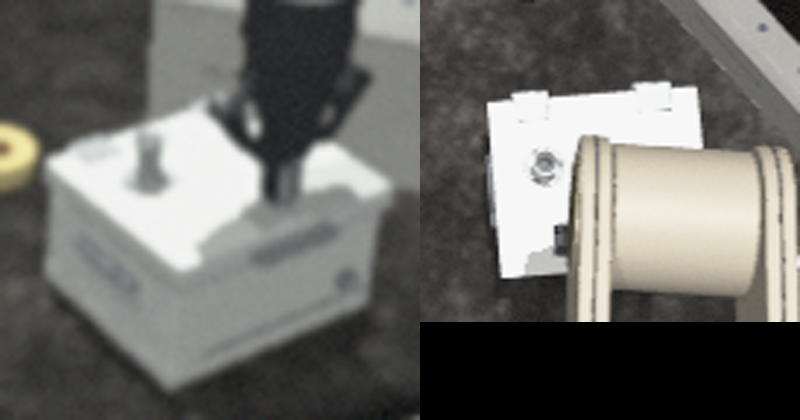

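Emit:
apply_moves:
  angular:
    - [0,0,0]
    - [0,0,0]
  travel:
    - [0,0,-0.05]
    - [0,0,0]
  jaw: [0,0,0]

```text
invalid input
```

Emit:
apply_moves:
  angular:
    - [0,0,0]
    - [0,0,0]
    - [0,0,0]
  travel:
    - [0,0,-0.04]
    - [0,0,-0.02]
    - [0,0,0]
  jaw: [0,0,0]

```text
time: 8.8
tool_pos: [476.2, 27.9, 110.9]
tcp_rot: [-180.0, -0.0, 3.9]
ft_force: [-0.7, 0.0, 0.5]
finger_gap: -0.0
grip_force: 0.0
```

Emit:
apply_moves:
  angular:
    - [0,0,0]
    - [0,0,0]
    - [0,0,0]
  travel:
    - [0,0,-0.04]
    - [0,0,-0.03]
    - [0,0,0]
  jaw: [0,0,0]

```text
time: 9.18
tool_pos: [476.4, 27.9, 109.6]
tcp_rot: [180.0, -0.0, 3.9]
ft_force: [-8.7, 0.1, 15.2]
finger_gap: -0.2
grip_force: 7.6
```

```bash
python3 - <<'E'
from h import *
np.set_printoptions(precision=2,suppress=True)
s,_=snap('scene','s5'); print(s['tool_pos'],s['ft_force'],s['joint_efforts'])
g=[cv2.imread(f'pics/s{i}.png',0).astype(np.float32) for i in (1,2,3,4,5)]
x,y,w,h=292,228,36,22
for i in range(4): print(cv2.phaseCorrelate(g[i][y:y+h,x:x+w].copy(),g[i+1][y:y+h,x:x+w].copy()))
# left silhouette edge: column profile of bright lid front-left top edge
for i in range(5): print(i,[int(v) for v in g[i][230:252,314]])
# finger tip column
for i in range(5): print(i,[int(v) for v in g[i][214:240,334]])
E
```

```text
[476.36  27.86 109.62] [-8.74  0.11 15.19] [ -0.24 -35.68 -43.88   0.14  -3.04  -0.  ]
((0.012279946451226209, 0.5948149667169282), 0.7737374051853463)
((-0.2688808408207848, 0.8209965858586035), 0.9519682118186245)
((0.3685239847493804, 0.9160593123558645), 0.7869956349885022)
((0.015494094212954224, 0.9369250075469182), 0.9058793937718427)
0 [241, 241, 241, 241, 241, 236, 214, 171, 151, 145, 138, 125, 113, 109, 109, 115, 126, 138, 144, 143, 144, 144]
1 [241, 242, 241, 241, 241, 241, 242, 240, 227, 191, 157, 148, 139, 126, 115, 118, 125, 138, 144, 145, 146, 147]
2 [242, 241, 242, 241, 242, 242, 242, 242, 242, 236, 212, 164, 149, 144, 132, 122, 124, 133, 141, 144, 145, 146]
3 [242, 242, 242, 242, 242, 242, 242, 242, 242, 242, 242, 238, 217, 171, 149, 144, 140, 139, 143, 144, 146, 143]
4 [242, 242, 242, 242, 242, 242, 242, 242, 242, 242, 242, 242, 240, 222, 179, 151, 144, 146, 146, 146, 145, 143]
0 [35, 39, 41, 45, 50, 50, 52, 56, 64, 81, 104, 121, 130, 139, 142, 143, 135, 117, 108, 103, 105, 103, 108, 111, 118, 133]
1 [37, 41, 39, 44, 43, 49, 54, 59, 62, 64, 72, 86, 109, 124, 133, 137, 144, 147, 139, 125, 108, 108, 103, 106, 115, 130]
2 [38, 38, 35, 39, 43, 43, 52, 58, 61, 66, 68, 73, 88, 109, 123, 133, 136, 140, 146, 142, 128, 114, 105, 106, 112, 128]
3 [35, 36, 39, 39, 36, 40, 48, 54, 60, 66, 69, 71, 72, 77, 92, 111, 127, 136, 143, 150, 155, 145, 127, 115, 107, 106]
4 [39, 34, 34, 40, 36, 40, 40, 48, 57, 65, 68, 71, 76, 76, 87, 95, 113, 130, 138, 144, 157, 157, 148, 131, 114, 109]
```

Emit:
apply_moves:
  angular:
    - [0,0,0]
    - [0,0,0]
    - [0,0,0]
    - [0,0,0]
    - [0,0,0]
    - [0,0,0]
    - [0,0,0]
    - [0,0,0]
    - [0,0,0]
  travel:
    - [0,0,-0.015]
    - [0,0,0]
    - [0,0,1]
    - [0,0,1]
    - [0,0,1]
    - [0,0,1]
    - [0.5,0.5,0.75]
    - [0.35,0.5,0]
    - [0,0,0]
  jaw: [0,0,0,0,0,0,1,1,1]

```text
time: 10.35
tool_pos: [510.7, 68.8, 297.4]
tcp_rot: [-180.0, -0.0, 3.9]
ft_force: [0.5, 0.3, 0.3]
finger_gap: 54.7
grip_force: 0.0
```

```bash
python3 - <<'E'
from h import *
s,d=snap('wrist','w5'); pickle.dump((s,d),open('w5.pkl','wb')); print(s['tool_pos'],s['ft_force'])
W=cam(s,d); print('mouth pred',proj(W,(542,90,143)),'wouldbe if cam 20 higher',proj(W,(542,90,123)))
g=cv2.GaussianBlur(cv2.cvtColor(d['color'],7),(5,5),1)
for c in (cv2.HoughCircles(g,3,1,15,param1=100,param2=22,minRadius=8,maxRadius=40) if 1 else [])[0][:8]: print(c)
E
```

```text
[510.73409879  68.79433795 297.4413482 ] [0.48525468 0.26228219 0.26462392]
mouth pred [260.76818203 153.24926662] wouldbe if cam 20 higher [262.10488667 150.89046386]
[108.5 190.5  26.6]
[258.5 156.5  10.6]
[63.5 54.5 17.2]
```

Emit:
apply_moves:
  angular:
    - [0,0,0]
    - [0,0,0]
    - [0,0,0]
    - [0,0,0]
    - [0,0,0]
    - [0,0,0]
    - [0,0,0]
    - [0,0,0]
  travel:
    - [0,0.9,0]
    - [0,0.9,0]
    - [0,0,0]
    - [-0.2,1,0]
    - [-0.2,1,0]
    - [-0.2,1,0]
    - [-0.3,1,0]
    - [0,0,0]
  jaw: [1,1,1,1,1,1,1,1]

```text
time: 11.4
tool_pos: [473.3, 300.7, 297.0]
tcp_rot: [180.0, 0.1, 4.0]
ft_force: [0.3, -0.3, -0.4]
finger_gap: 85.4
grip_force: 0.0
```

```bash
python3 - <<'E'
from h import *
s,d=snap('wrist','w6'); pickle.dump((s,d),open('w6.pkl','wb')); print(s['tool_pos'],s['ft_force'])
W=cam(s,d); print('grip end pred',proj(W,(463.5,308,204)))
a=cv2.imread('pics/w5.png'); b=cv2.imread('pics/w6.png')
cv2.imwrite('pics/g.png',np.hstack([cv2.resize(a[:,60:460],(400,420)),b[:,60:460]]))
E
```

```text
[473.2696904  300.74839543 296.96112575] [ 0.30989229 -0.31798794 -0.35693332]
grip end pred [271.10554232 218.01001367]
```

View pics/g.png

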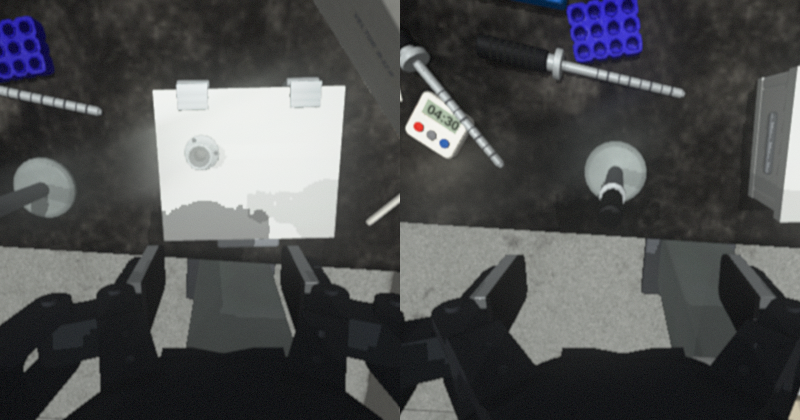

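```bash
python3 - <<'E'
from h import *
np.set_printoptions(precision=1,suppress=True)
W=cam(*pickle.load(open('w6.pkl','rb'))); V=cam(*pickle.load(open('w5.pkl','rb')))
for X in [(570,222,250),(570,222,0),(463.5,433.6,250),(463.5,433.6,0)]: print(X,proj(W,X)-[60,0]+[400,0])
# stand tests: base centre (z~6), grip end px, in w6 (+60-400)
print('base',plane(W,(615-340,171),6),'grip end',plane(W,(614-340,203),204))
print('mouth w5',plane(V,(258.5,156.5),143))
T=cam(*O['top']); a,b=r.snapshot('top'),0
cv2.imwrite('pics/t6.png',a['color'][:,:,::-1])
c=cv2.absdiff(cv2.imread('pics/t6.png'),cv2.imread('pics/top0.png')).max(2)[130:290,120:250]; print('diff',np.argwhere(c>60).shape)
E
```

```text
(570, 222, 250) [780.1  66.6]
(570, 222, 0) [688.2  94.6]
(463.5, 433.6, 250) [403.8 227.7]
(463.5, 433.6, 0) [523.8 165.6]
base [465.7 309.4   6. ] grip end [475.4 306.6 204. ]
mouth w5 [538.9  91.9 143. ]
diff (5896, 2)
```

View pics/t6.png

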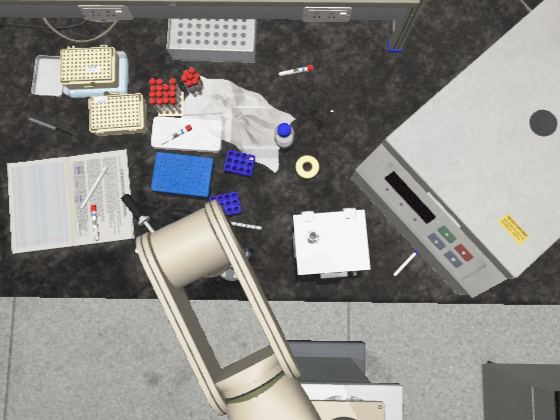

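```bash
python3 - <<'E'
from h import *
g=cv2.imread('pics/w6.png',0)
print('rows150-245 mean cols 271-276',[int(v) for v in g[150:246,271:277].mean(1)])
for y in (184,188,192,196,200,204,208,212,216,220,226): print(y,[int(v) for v in g[y,250:302:2]])
W=cam(*pickle.load(open('w6.pkl','rb')))
for X in [(463.5,308,132),(463.5,308,144),(463.5,308,174),(463.5,308,204)]: print(X,proj(W,X))
E
```

```text
rows150-245 mean cols 271-276 [178, 177, 178, 177, 178, 178, 178, 179, 180, 181, 182, 182, 183, 184, 180, 164, 132, 97, 81, 77, 79, 78, 78, 78, 77, 76, 77, 76, 76, 74, 72, 76, 111, 166, 203, 213, 207, 183, 138, 90, 51, 37, 37, 38, 39, 40, 39, 38, 38, 38, 36, 36, 36, 37, 34, 39, 45, 49, 52, 50, 49, 46, 40, 37, 33, 33, 35, 33, 34, 32, 33, 33, 34, 34, 33, 33, 35, 35, 37, 38, 38, 41, 42, 40, 42, 70, 114, 146, 156, 156, 156, 153, 150, 149, 151, 153]
184 [150, 160, 165, 167, 166, 162, 134, 111, 145, 191, 206, 211, 210, 180, 138, 94, 81, 149, 158, 154, 148, 148, 148, 147, 143, 136]
188 [124, 148, 159, 161, 165, 153, 179, 215, 202, 172, 158, 118, 131, 178, 186, 190, 160, 150, 166, 166, 166, 169, 165, 149, 138, 115]
192 [43, 89, 134, 150, 160, 191, 184, 107, 45, 37, 38, 40, 35, 37, 44, 142, 183, 170, 155, 165, 163, 160, 150, 136, 98, 45]
196 [45, 37, 42, 67, 108, 178, 95, 36, 39, 37, 39, 42, 35, 39, 37, 36, 122, 175, 157, 148, 140, 125, 84, 46, 43, 45]
200 [39, 35, 38, 35, 42, 64, 39, 39, 35, 39, 40, 36, 33, 39, 37, 35, 103, 151, 98, 71, 43, 40, 47, 50, 46, 42]
204 [34, 37, 39, 34, 31, 38, 35, 36, 35, 37, 39, 37, 32, 32, 33, 33, 50, 44, 38, 39, 36, 40, 42, 39, 40, 40]
208 [33, 38, 36, 35, 38, 34, 46, 50, 54, 56, 52, 54, 54, 48, 38, 35, 38, 34, 37, 33, 36, 34, 36, 35, 36, 35]
212 [36, 37, 39, 34, 36, 41, 38, 35, 35, 35, 35, 42, 40, 40, 39, 36, 37, 36, 35, 37, 39, 32, 33, 33, 44, 33]
216 [35, 37, 39, 38, 37, 35, 35, 32, 38, 37, 33, 33, 41, 34, 31, 35, 34, 40, 38, 35, 38, 38, 36, 31, 38, 40]
220 [35, 35, 41, 39, 33, 34, 36, 31, 36, 30, 38, 32, 31, 38, 34, 35, 39, 42, 43, 38, 38, 41, 36, 40, 43, 52]
226 [37, 38, 40, 40, 34, 39, 35, 32, 37, 35, 36, 37, 37, 34, 42, 38, 38, 41, 41, 40, 38, 38, 38, 39, 42, 50]
(463.5, 308, 132) [273.55679165 195.15199559]
(463.5, 308, 144) [273.22650229 198.23195983]
(463.5, 308, 174) [272.27834148 207.07360503]
(463.5, 308, 204) [271.10554232 218.01001367]
```

Emit:
apply_moves:
  angular:
    - [0,0,0]
    - [0,0,0]
    - [0,0,0]
    - [0,0,0]
    - [0,0,0]
    - [0,0,0]
    - [0,0,0]
  travel:
    - [-0.245,0.18,0]
    - [0,0,0]
    - [0,0,-0.8]
    - [0,0,-0.8]
    - [0,0,-0.8]
    - [0,0,-0.8]
    - [0,0,0]
  jaw: [1,1,1,1,1,1,1]

```text
time: 12.38
tool_pos: [462.7, 305.5, 166.6]
tcp_rot: [179.9, 0.3, 3.8]
ft_force: [0.2, -0.0, 0.9]
finger_gap: 85.2
grip_force: 0.0
```

```bash
python3 - <<'E'
from h import *
s,d=snap('wrist','w7'); pickle.dump((s,d),open('w7.pkl','wb')); print(s['tool_pos'],s['ft_force'])
g=cv2.cvtColor(d['color'],7)
W=cam(s,d)
print([proj(W,(463.5,308,z)).round(0).tolist() for z in (6,138,204)])
for y in range(130,262,8): print(y,[int(v) for v in g[y,140:420:8]])
E
```

```text
[462.67496265 305.54115419 166.60297021] [ 0.24252319 -0.01065539  0.87838926]
[[279.0, 185.0], [277.0, 236.0], [274.0, 303.0]]
130 [58, 53, 47, 48, 46, 52, 54, 55, 66, 68, 76, 82, 87, 95, 100, 96, 100, 101, 103, 107, 100, 98, 93, 80, 82, 81, 75, 66, 65, 86, 89, 73, 64, 69, 62]
138 [64, 66, 55, 51, 55, 55, 64, 62, 64, 69, 83, 87, 96, 100, 105, 107, 112, 114, 115, 115, 114, 110, 92, 88, 85, 84, 78, 79, 72, 75, 88, 77, 64, 61, 66]
146 [66, 62, 67, 61, 57, 58, 61, 55, 65, 72, 79, 92, 104, 106, 119, 223, 228, 233, 232, 228, 156, 111, 97, 81, 79, 83, 67, 82, 85, 64, 61, 69, 58, 65, 60]
154 [67, 68, 73, 59, 55, 61, 62, 61, 67, 76, 87, 98, 108, 139, 223, 243, 245, 247, 248, 248, 229, 212, 88, 80, 82, 79, 77, 77, 99, 81, 76, 65, 54, 61, 71]
162 [67, 65, 72, 57, 57, 58, 55, 63, 71, 78, 90, 99, 109, 223, 240, 244, 247, 249, 249, 247, 247, 237, 130, 80, 82, 71, 76, 74, 88, 84, 68, 69, 66, 66, 60]
170 [65, 62, 61, 57, 58, 55, 57, 62, 70, 79, 90, 102, 182, 234, 241, 244, 247, 250, 250, 248, 246, 244, 226, 75, 67, 68, 68, 63, 79, 77, 89, 74, 68, 61, 69]
178 [66, 60, 60, 60, 57, 51, 58, 62, 74, 79,
[... 917 characters left out ...]
 42, 42, 43, 47, 43, 51, 54, 92, 195, 62, 54, 124, 246, 62, 65, 53, 59, 54, 54, 85, 73, 67, 62, 70, 62, 61, 71, 80]
234 [51, 56, 52, 59, 60, 66, 56, 50, 44, 41, 45, 46, 56, 55, 132, 51, 57, 56, 53, 145, 53, 59, 57, 67, 63, 55, 68, 69, 69, 67, 67, 63, 65, 74, 89]
242 [63, 69, 54, 53, 46, 47, 53, 55, 44, 45, 49, 50, 47, 53, 58, 50, 48, 53, 49, 79, 58, 51, 79, 62, 64, 67, 57, 64, 64, 59, 64, 74, 67, 65, 78]
250 [50, 55, 60, 52, 60, 52, 44, 54, 47, 47, 49, 51, 55, 53, 55, 48, 50, 49, 46, 46, 57, 58, 64, 68, 88, 74, 65, 62, 79, 70, 65, 71, 66, 84, 87]
258 [59, 65, 62, 147, 146, 45, 42, 47, 46, 49, 48, 49, 62, 55, 48, 48, 47, 42, 49, 44, 52, 60, 57, 66, 66, 63, 68, 68, 74, 81, 69, 41, 141, 97, 85]
```

Emit:
apply_moves:
  angular:
    - [0,0,0]
    - [0,0,0]
    - [0,0,0]
    - [0,0,0]
    - [0,0,0]
    - [0,0,0]
    - [0,0,0]
    - [0,0,0]
    - [0,0,0]
    - [0,0,0]
  travel:
    - [0.02,0.1,-0.1]
    - [0,0,0]
    - [0,0,0]
    - [0,0,0]
    - [0,0,0]
    - [0,0,0]
    - [0,0,0]
    - [0,0,0]
    - [0,0,0]
    - [0,0,0]
  jaw: [1,1,0,0,0,0,0,0,0,0]
  force: 60

```text
time: 13.68
tool_pos: [465.3, 311.0, 165.7]
tcp_rot: [180.0, -0.0, 3.9]
ft_force: [-0.1, -1.3, 4.1]
finger_gap: 18.5
grip_force: 58.5
```

Emit:
apply_moves:
  angular:
    - [0,0,0]
    - [0,0,0]
    - [0,0,0]
    - [0,0,0]
    - [0,0,0]
    - [0,0,0]
    - [0,0,0]
  travel:
    - [0,0,0.25]
    - [0,0,0.75]
    - [0,0,0.95]
    - [0,0,0.95]
    - [0,0,0.95]
    - [0,0,0]
    - [0,0,0]
  jaw: [0,0,0,0,0,0,0]

```text
time: 14.55
tool_pos: [465.0, 311.0, 319.0]
tcp_rot: [180.0, 0.0, 3.9]
ft_force: [-0.1, -1.3, -0.8]
finger_gap: 18.8
grip_force: 58.7
```

```bash
python3 - <<'E'
from h import *
np.set_printoptions(precision=1,suppress=True)
T=cam(*O['top'])
g=cv2.imread('pics/t6.png',0)
print('top circles',cv2.HoughCircles(cv2.resize(g[215:260,295:335],None,fx=6,fy=6,interpolation=2),3,1,20,param1=100,param2=18,minRadius=12,maxRadius=40))
for y in range(228,248): print(y,[int(v) for v in g[y,302:326]])
print([proj(T,X) for X in [(542,90,143),(542,90,107),(539,92,143)]])
w=cv2.imread('pics/w5.png',0)
for y in range(132,172,3): print(y,[int(v) for v in w[y,236:290:3]])
V=cam(*pickle.load(open('w5.pkl','rb'))); print(proj(V,(542,90,143)),proj(V,(542,90,107)))
s,d=snap('wrist','w8'); W=cam(s,d); g=cv2.cvtColor(d['color'],7)
S=cam(*O['scene']); d=r.snapshot('scene'); sc=cv2.cvtColor(d['color'],7); p=s['tool_pos']
print(p,s['tcp_rot'],s['ft_force'],s['finger_gap'],'gauge expected scene: end',proj(S,p+[0,0,38]),'collar',proj(S,p+[0,0,-34]),'tip',proj(S,p+[0,0,-149]))
for y in range(180,286,6): print(y,[int(v) for v in sc[y,236:276:2]])
E
```

```text
top circles [[[110.5 122.5  20.7]]]
228 [246, 246, 246, 246, 246, 246, 246, 246, 246, 246, 246, 246, 246, 246, 246, 246, 246, 246, 246, 246, 246, 246, 246, 246]
229 [246, 246, 246, 246, 246, 246, 246, 246, 246, 246, 246, 246, 246, 246, 246, 246, 246, 246, 246, 246, 246, 246, 246, 246]
230 [246, 246, 246, 246, 246, 246, 246, 243, 237, 235, 233, 222, 235, 245, 246, 246, 246, 246, 246, 246, 246, 246, 246, 246]
231 [246, 246, 246, 246, 246, 246, 219, 204, 233, 238, 240, 240, 239, 235, 236, 244, 246, 246, 246, 246, 246, 246, 246, 246]
232 [246, 246, 246, 246, 242, 240, 228, 192, 216, 195, 140, 128, 160, 228, 239, 235, 244, 246, 246, 246, 246, 246, 246, 246]
233 [246, 246, 246, 246, 240, 237, 238, 237, 199, 131, 141, 138, 142, 154, 229, 239, 243, 246, 246, 246, 246, 246, 246, 246]
234 [246, 246, 246, 243, 242, 243, 241, 202, 130, 120, 100, 95, 130, 152, 218, 231, 226, 242, 246, 246, 246, 246, 246, 246]
235 [246, 246, 246, 236, 237, 243, 240, 197, 133, 135, 135, 118, 109, 137, 159, 203, 208, 231, 242, 245, 246, 246, 246, 246]
236 [246, 246, 246, 236, 234, 242, 241, 211, 143, 152, 152, 142, 
[... 3943 characters left out ...]
, 50, 53, 58, 55, 58, 66, 65, 60, 62, 60, 65, 65, 63, 56, 57, 60, 60, 64]
246 [56, 61, 62, 66, 63, 57, 63, 57, 61, 84, 89, 69, 54, 52, 57, 66, 66, 66, 73, 72]
252 [54, 40, 39, 52, 62, 60, 64, 70, 98, 111, 94, 91, 63, 65, 63, 65, 72, 71, 76, 74]
258 [150, 166, 163, 171, 143, 152, 134, 131, 91, 92, 90, 80, 65, 67, 59, 65, 68, 59, 62, 65]
264 [43, 41, 50, 52, 50, 48, 54, 52, 76, 92, 92, 80, 58, 53, 53, 48, 45, 47, 59, 66]
270 [56, 46, 43, 39, 41, 47, 54, 52, 70, 91, 89, 80, 55, 52, 56, 57, 56, 57, 64, 68]
276 [49, 50, 47, 47, 81, 150, 182, 189, 146, 95, 90, 102, 170, 183, 172, 138, 72, 45, 44, 50]
282 [41, 40, 44, 125, 181, 188, 187, 191, 176, 114, 103, 108, 161, 176, 174, 180, 164, 98, 50, 49]
```

Emit:
apply_moves:
  angular:
    - [0,0,0]
    - [0,0,0]
    - [0,0,0]
    - [0,0,0]
    - [0,0,0]
    - [0,0,0]
    - [0,0,0]
    - [0,0,0]
  travel:
    - [0.31,-0.915,0]
    - [0.31,-0.915,0]
    - [0.31,-0.915,0]
    - [0.31,-0.915,0]
    - [0.31,-0.915,0]
    - [0.31,-0.915,0]
    - [0,0,0]
    - [0,0,0]
  jaw: [0,0,0,0,0,0,0,0]

```text
time: 15.65
tool_pos: [539.1, 91.7, 318.4]
tcp_rot: [-180.0, 0.1, 3.8]
ft_force: [0.6, 0.9, -0.4]
finger_gap: 18.7
grip_force: 58.8
```

```bash
python3 - <<'E'
from h import *
np.set_printoptions(precision=1,suppress=True)
s,d=snap('wrist','w9'); W=cam(s,d); g=cv2.cvtColor(d['color'],7); p=s['tool_pos']; print(p,s['tcp_rot'])
print('tip px',proj(W,p-[0,0,149]),'mouth px',proj(W,(539,91.5,143)),'collar',proj(W,p-[0,0,34]))
for y in range(178,250,3): print(y,[int(v) for v in g[y,240:330:3]])
d=r.snapshot('scene'); S=cam(*O['scene']); sc=cv2.cvtColor(d['color'],7)
print('scene tip',proj(S,p-[0,0,149]),'mouth',proj(S,(539,91.5,143)))
for y in range(184,226,2): print(y,[int(v) for v in sc[y,292:324]])
E
```

```text
[539.1  91.7 318.4] [-180.     0.1    3.8]
tip px [281.8 189.4] mouth px [282.1 183.5] collar [281.4 234.4]
178 [105, 233, 232, 233, 234, 235, 236, 237, 237, 198, 204, 198, 133, 134, 137, 124, 143, 203, 142, 163, 224, 234, 240, 240, 240, 239, 240, 239, 240, 239]
181 [96, 234, 234, 234, 235, 236, 237, 237, 238, 203, 179, 163, 127, 121, 127, 116, 134, 174, 190, 190, 223, 226, 238, 238, 238, 240, 239, 240, 240, 239]
184 [90, 233, 232, 235, 236, 235, 236, 237, 236, 228, 185, 152, 135, 112, 113, 115, 143, 158, 185, 196, 222, 222, 223, 223, 222, 231, 234, 237, 238, 239]
187 [79, 231, 234, 236, 235, 236, 235, 235, 237, 237, 199, 181, 145, 118, 109, 134, 149, 166, 184, 222, 226, 228, 221, 222, 223, 222, 221, 224, 232, 232]
190 [74, 231, 234, 234, 235, 235, 236, 237, 236, 237, 236, 214, 164, 113, 102, 107, 164, 205, 223, 233, 232, 238, 237, 237, 227, 224, 224, 222, 222, 223]
193 [72, 229, 234, 235, 235, 237, 236, 236, 236, 237, 236, 224, 190, 116, 106, 104, 184, 237, 239, 238, 238, 238, 239, 237, 238, 238, 237, 224, 222, 221]
196 [68, 227, 235, 235, 235, 237, 237, 234, 234, 222, 203, 162, 164
[... 5170 characters left out ...]
 240, 240, 240, 240, 240, 239, 238, 239]
218 [218, 213, 209, 212, 214, 211, 216, 225, 233, 238, 241, 236, 204, 146, 120, 116, 131, 181, 231, 240, 241, 240, 240, 240, 240, 240, 240, 241, 240, 240, 240, 240]
220 [237, 232, 229, 231, 237, 239, 239, 240, 241, 241, 240, 232, 190, 135, 119, 117, 128, 179, 229, 240, 241, 241, 241, 240, 240, 240, 240, 240, 240, 239, 236, 233]
222 [241, 240, 240, 240, 241, 241, 240, 241, 240, 232, 217, 191, 153, 125, 122, 116, 124, 153, 193, 224, 233, 237, 238, 235, 235, 235, 235, 235, 234, 230, 228, 226]
224 [238, 241, 241, 240, 240, 240, 241, 240, 238, 228, 211, 189, 153, 129, 124, 123, 121, 128, 155, 188, 218, 230, 235, 237, 236, 237, 239, 239, 236, 231, 228, 227]
```

Emit:
apply_moves:
  angular:
    - [0,0,0]
    - [0,0,0]
    - [0,0,0]
    - [0,0,0]
    - [0,0,0]
  travel:
    - [0,0,-0.4]
    - [0,0,-0.2]
    - [0,0,-0.2]
    - [0,0,-0.2]
    - [0,0,0]
  jaw: [0,0,0,0,0]

```text
time: 16.38
tool_pos: [539.3, 91.5, 278.6]
tcp_rot: [-180.0, 0.1, 3.9]
ft_force: [0.1, -0.5, -0.7]
finger_gap: 18.7
grip_force: 58.8
```

Emit:
apply_moves:
  angular:
    - [0,0,0]
    - [0,0,0]
    - [0,0,0]
    - [0,0,0]
    - [0,0,0]
  travel:
    - [0,0,-0.2]
    - [0,0,-0.25]
    - [0,0,-0.25]
    - [0,0,-0.25]
    - [0,0,0]
  jaw: [0,0,0,0,0]

```text
time: 17.0
tool_pos: [539.1, 91.5, 240.1]
tcp_rot: [-180.0, 0.1, 3.9]
ft_force: [0.6, 0.2, -1.7]
finger_gap: 18.4
grip_force: 58.7
```

Down to ~182 next.

Emit:
apply_moves:
  angular:
    - [0,0,0]
    - [0,0,0]
    - [0,0,0]
    - [0,0,0]
    - [0,0,0]
    - [0,0,0]
    - [0,0,0]
  travel:
    - [0,0,-0.25]
    - [0,0,-0.25]
    - [0,0,-0.25]
    - [0,0,-0.25]
    - [0,0,-0.25]
    - [0,0,-0.2]
    - [0,0,0]
  jaw: [0,0,0,0,0,0,0]

```text
time: 17.88
tool_pos: [539.2, 91.5, 182.6]
tcp_rot: [-180.0, 0.1, 3.9]
ft_force: [-0.3, 1.0, -1.0]
finger_gap: 18.6
grip_force: 58.8
```

Emit:
apply_moves:
  angular:
    - [0,0,0]
    - [0,0,0]
    - [0,0,0]
    - [0,0,0]
  travel:
    - [0,0,-0.05]
    - [0,0,-0.05]
    - [0,0,-0.04]
    - [0,0,0]
  jaw: [0,0,0,0]

```text
time: 18.38
tool_pos: [539.5, 91.4, 177.9]
tcp_rot: [180.0, 0.0, 3.9]
ft_force: [-0.4, -0.0, -0.8]
finger_gap: 18.6
grip_force: 58.8
```

Emit:
apply_moves:
  angular:
    - [0,0,0]
    - [0,0,0]
    - [0,0,0]
  travel:
    - [0,0,-0.03]
    - [0,0,-0.02]
    - [0,0,0]
  jaw: [0,0,0]

```text
time: 18.75
tool_pos: [539.8, 91.5, 176.6]
tcp_rot: [-180.0, -0.0, 3.9]
ft_force: [-1.3, -0.5, 4.5]
finger_gap: 18.1
grip_force: 59.2
```

Emit:
apply_moves:
  angular:
    - [0,0,0]
    - [0,0,0]
    - [0,0,0]
    - [0,0,0]
    - [0,0,0]
    - [0,0,0]
    - [0,0,0]
    - [0,0,0]
    - [0,0,0]
    - [0,0,0]
    - [0,0,0]
    - [0,0,0]
    - [0,0,0]
    - [0,0,0]
    - [0,0,0]
    - [0,0,0]
    - [0,0,0]
    - [0,0,0]
    - [0,0,0]
  travel:
    - [0,0,-0.01]
    - [0,0,0]
    - [0,0,0]
    - [0,0,0]
    - [0,0,0]
    - [0,0,0]
    - [0,0,0]
    - [0,0,0]
    - [0,0,0]
    - [0,0,0]
    - [0,0,0]
    - [0,0,0]
    - [0,0,0]
    - [0,0,0]
    - [0,0,0]
    - [0,0,0]
    - [0,0,0]
    - [0,0,0]
    - [0,0,0]
  jaw: [0,0,0,0,0,0,0,0,0,0,0,0,0,0,0,0,0,0,0]

```text
time: 21.12
tool_pos: [539.9, 91.5, 176.6]
tcp_rot: [180.0, -0.1, 3.9]
ft_force: [-3.1, -0.8, 7.3]
finger_gap: 18.8
grip_force: 59.4
```

Emit:
apply_moves:
  angular:
    - [0,0,0]
    - [0,0,0]
    - [0,0,0]
    - [0,0,0]
    - [0,0,0]
    - [0,0,0]
    - [0,0,0]
    - [0,0,0]
    - [0,0,0]
    - [0,0,0]
  travel:
    - [0,0,0.1]
    - [0,0,0.3]
    - [0,0,0.5]
    - [0,0,0.5]
    - [0,0,0.5]
    - [0,0,0.5]
    - [0,0,0.5]
    - [0,0,0.6]
    - [0,0,0.6]
    - [0,0,0]
  jaw: [0,0,0,0,0,0,0,0,0,0]

```text
time: 22.38
tool_pos: [540.7, 91.4, 342.5]
tcp_rot: [180.0, -0.3, 3.8]
ft_force: [0.7, 0.1, -0.9]
finger_gap: 18.6
grip_force: 58.8
```

Emit:
apply_moves:
  angular:
    - [0,-0.94,0]
    - [0,-0.94,0]
    - [0,-0.94,0]
    - [0,-0.94,0]
    - [0,-0.94,0]
    - [0,-0.94,0]
    - [0,0,0]
  travel:
    - [0,0,0.4]
    - [0,0,0.4]
    - [0,0,0.4]
    - [0,0,0.4]
    - [0,0,0.4]
    - [0,0,0.4]
    - [0,0,0]
  jaw: [0,0,0,0,0,0,0]

```text
time: 23.25
tool_pos: [538.4, 91.6, 434.3]
tcp_rot: [176.1, -45.0, 5.5]
ft_force: [-1.0, -0.4, -0.9]
finger_gap: 18.8
grip_force: 58.9
```

```bash
python3 -c "
from h import *
s=r.sense(); print(s['joint_pos'].round(1),s['qd'].round(1))"
```

```text
[  8.  -43.7 116.5  -6.4  62.5  94.8] [-0.6  4.2 -3.6  0.9  3.1 -0.6]
```

Emit:
apply_moves:
  angular:
    - [0,-0.94,0]
    - [0,-0.94,0]
    - [0,-0.94,0]
    - [0,-0.94,0]
    - [0,-0.94,0]
    - [0,-0.94,0]
    - [0,0,0]
  travel:
    - [0.5,0,0]
    - [0.5,0,0]
    - [0.5,0,0]
    - [0.5,0,0]
    - [0.5,0,0]
    - [0.5,0,0]
    - [0,0,0]
  jaw: [0,0,0,0,0,0,0]

```text
time: 24.12
tool_pos: [636.4, 66.5, 447.6]
tcp_rot: [150.9, -81.9, 27.3]
ft_force: [0.0, 0.3, -1.6]
finger_gap: 18.5
grip_force: 58.9
```

```bash
python3 - <<'E'
from h import *
from scipy.spatial.transform import Rotation as Ro
s=r.sense(); print(s['joint_pos'].round(1),s['qd'].round(1), Ro.from_euler('xyz',s['tcp_rot'],degrees=True).as_matrix()[:,2].round(3),s['tool_pos'])
# lid + bystanders unchanged?
d=r.snapshot('scene'); cv2.imwrite('pics/s9.png',d['color'][:,:,::-1]); d=r.snapshot('top'); cv2.imwrite('pics/t9.png',d['color'][:,:,::-1])
g=cv2.imread('pics/s9.png',0); print([int(v) for v in g[230:252,314]])
t0=cv2.imread('pics/top0.png',0).astype(np.float32);t9=cv2.imread('pics/t9.png',0).astype(np.float32)
for n,(x,y,w,h) in {'timer':(132,228,38,40),'tape':(290,150,36,34),'marker':(388,244,34,36),'blockA':(205,188,42,36),'blockB':(220,145,40,36),'bench':(30,160,90,80)}.items():
    print(n,np.round(cv2.phaseCorrelate(t0[y:y+h,x:x+w].copy(),t9[y:y+h,x:x+w].copy())[0],2),np.abs(t0-t9)[y:y+h,x:x+w].mean().round(1))
E
```

```text
[  5.7 -46.4 138.3 -56.6   9.3 143.3] [  1.   -1.2  -1.5  12.2   2.6 -11.6] [ 0.992 -0.036 -0.123] [636.39876834  66.45242136 447.63864077]
[200, 173, 166, 165, 166, 166, 166, 167, 165, 167, 165, 167, 167, 159, 148, 143, 142, 141, 139, 140, 141, 142]
timer [-0.67 -0.23] 21.7
tape [ 0.08 -0.11] 2.1
marker [0.06 0.1 ] 2.7
blockA [ 0.36 -1.09] 20.6
blockB [-0.07  0.01] 2.2
bench [-0.   -0.02] 1.8
```

Emit:
apply_moves:
  angular:
    - [0,0,0]
    - [0,0,0]
    - [0,0,0]
    - [0,0,0]
    - [0,0,0]
    - [0,0,0]
    - [0,0,0]
  travel:
    - [0.2,0,0.6]
    - [0.2,0,0.6]
    - [0.2,0,0.6]
    - [0.2,0,0.6]
    - [0.2,0,0.6]
    - [0.2,0,0.6]
    - [0,0,0]
  jaw: [0,0,0,0,0,0,0]

```text
time: 25.1
tool_pos: [683.9, 68.9, 598.6]
tcp_rot: [150.5, -82.4, 28.0]
ft_force: [-1.0, 0.7, -1.3]
finger_gap: 18.2
grip_force: 58.9
```

```bash
cat > st.py <<'E'
from h import *
from scipy.spatial.transform import Rotation as Ro
s=r.sense(); R=Ro.from_euler('xyz',s['tcp_rot'],degrees=True); z=R.as_matrix()[:,2]
print(s['joint_pos'].round(1),s['qd'].round(1), z.round(3),s['tool_pos'].round(1),'turn to level (deg):',np.degrees(np.cross(z,[z[0],z[1],0])/np.hypot(z[0],z[1])).round(2))
E
python3 st.py
```

```text
[  5.  -37.7 118.3 -23.1  17.4 109.2] [-0.1 -0.3  4.1 -3.1 -0.3  3.1] [ 0.993 -0.031 -0.115] [683.9  68.9 598.6] turn to level (deg): [-0.2  -6.57  0.  ]
```

Now turn the last 6.6° about y.

Emit:
apply_moves:
  angular:
    - [0,-0.4,0]
    - [0,-0.42,0]
    - [0,0,0]
    - [0,0,0]
  travel:
    - [0,0,0]
    - [0,0,0]
    - [0,0,0]
    - [0,0,0]
  jaw: [0,0,0,0]

```text
time: 25.6
tool_pos: [683.8, 66.6, 594.7]
tcp_rot: [104.0, -86.3, 74.0]
ft_force: [-0.7, 0.1, -0.0]
finger_gap: 18.7
grip_force: 59.0
```

```bash
python3 st.py
```

```text
[  5.  -38.3 122.7 -47.7   9.6 133.8] [-0.2 -0.1 -1.  -1.  -0.4  1.5] [ 0.999 -0.036 -0.016] [683.8  66.6 594.7] turn to level (deg): [-0.03 -0.89  0.  ]
```

Emit:
apply_moves:
  angular:
    - [0,-0.11,0]
    - [0,0,0]
    - [0,0,0]
    - [0,0,0]
    - [0,0,0]
    - [0,0,0]
  travel:
    - [0,0,0]
    - [0,0,0]
    - [0,0,0]
    - [0,0,0]
    - [0,0,0]
    - [0,0,0]
  jaw: [0,0,0,0,0,0]

```text
time: 26.35
tool_pos: [684.0, 66.5, 595.4]
tcp_rot: [88.5, -86.4, 89.4]
ft_force: [0.2, -0.5, 0.0]
finger_gap: 18.8
grip_force: 59.0
```

```bash
python3 st.py; python3 - <<'E'
from h import *
np.set_printoptions(precision=1,suppress=True)
from scipy.spatial.transform import Rotation as Ro
s,d=snap('wrist','w10'); W=cam(s,d); z=Ro.from_euler('xyz',s['tcp_rot'],degrees=True).as_matrix()[:,2]; p=s['tool_pos']
g=cv2.cvtColor(d['color'],7)
for L in (60,80,100,120,140,148,156):
    u,v=proj(W,p+L*z); print(L,(round(u),round(v)),[int(x) for x in g[int(v),int(u)-21:int(u)+22:3]])
print(s['finger_gap'],s['grip_force'],s['time'])
E
```

```text
[  5.  -38.3 123.3 -55.4   8.6 141.5] [-0.  -0.1  0.1 -0.2 -0.   0.4] [ 0.999 -0.036  0.002] [684.   66.5 595.4] turn to level (deg): [0.   0.09 0.  ]
60 (281, 221) [161, 134, 148, 177, 211, 206, 184, 185, 183, 178, 204, 210, 179, 163, 154]
80 (281, 212) [162, 142, 151, 181, 194, 200, 163, 191, 217, 161, 201, 202, 204, 196, 190]
100 (281, 204) [187, 165, 115, 167, 193, 195, 133, 203, 213, 150, 198, 190, 183, 175, 127]
120 (282, 198) [146, 123, 111, 119, 120, 161, 178, 185, 202, 152, 181, 185, 153, 120, 120]
140 (282, 193) [120, 122, 114, 112, 122, 127, 114, 192, 198, 152, 122, 115, 113, 119, 124]
148 (282, 191) [121, 120, 116, 114, 119, 118, 116, 182, 187, 150, 119, 115, 114, 117, 125]
156 (282, 189) [121, 119, 114, 116, 121, 118, 115, 152, 178, 127, 117, 113, 118, 118, 123]
18.825998319549498 58.967233300209045 26.35
```

```bash
python3 - <<'E'
from h import *
np.set_printoptions(precision=1,suppress=True)
from scipy.spatial.transform import Rotation as Ro
g=cv2.imread('pics/w10.png',0); print('rows180-196',[int(v) for v in g[180:197,281:287].mean(1)])
s=r.sense(); z=Ro.from_euler('xyz',s['tcp_rot'],degrees=True).as_matrix()[:,2]; p=s['tool_pos']
for n in('scene','top'):
    d=r.snapshot(n); C=cam(s,d); g=cv2.cvtColor(d['color'],7).astype(int)
    for L in (60,80,100,120,140,156):
        u,v=proj(C,p+L*z); print(n,L,(round(u),round(v)),'col',g[int(round(v))-9:int(round(v))+10,int(round(u))].tolist(),'row',g[int(round(v)),int(round(u))-8:int(round(u))+9].tolist())
E
```

```text
rows180-196 [125, 148, 160, 159, 154, 140, 126, 132, 165, 188, 185, 183, 191, 197, 199, 193, 185]
scene 60 (288, 52) col [113, 112, 113, 112, 111, 113, 116, 133, 149, 146, 124, 112, 114, 113, 115, 112, 111, 111, 108] row [117, 120, 116, 115, 113, 113, 125, 137, 146, 151, 148, 134, 119, 107, 106, 107, 108]
scene 80 (285, 51) col [116, 117, 117, 119, 117, 115, 116, 132, 146, 132, 113, 106, 112, 112, 113, 113, 111, 113, 112] row [118, 118, 116, 112, 115, 114, 121, 124, 132, 146, 152, 149, 149, 147, 147, 132, 116]
scene 100 (282, 50) col [124, 122, 127, 123, 121, 124, 133, 150, 149, 128, 114, 116, 121, 119, 119, 118, 119, 120, 119] row [120, 120, 117, 114, 110, 109, 113, 122, 128, 140, 145, 146, 149, 143, 133, 125, 128]
scene 120 (279, 49) col [122, 123, 124, 122, 124, 124, 131, 146, 141, 121, 109, 116, 118, 119, 122, 119, 118, 122, 121] row [118, 118, 118, 119, 114, 113, 115, 113, 121, 135, 149, 149, 149, 144, 132, 128, 121]
scene 140 (276, 47) col [123, 121, 123, 123, 121, 123, 123, 131, 142, 135, 116, 113, 117, 119, 121, 121, 121, 118, 120] row [118, 119, 118, 121, 119, 120, 117, 122,
[... 708 characters left out ...]
3, 233, 233, 231, 157, 186, 231, 230, 230, 229, 153, 233] row [73, 70, 70, 76, 83, 87, 162, 214, 233, 226, 166, 82, 64, 65, 67, 73, 79]
top 120 (346, 56) col [109, 220, 221, 222, 222, 158, 213, 228, 230, 229, 216, 130, 206, 232, 233, 232, 187, 206, 233] row [77, 72, 69, 71, 70, 68, 112, 188, 229, 229, 209, 142, 69, 69, 66, 69, 75]
top 140 (347, 44) col [73, 70, 70, 71, 76, 147, 224, 230, 230, 230, 228, 195, 117, 227, 228, 228, 229, 157, 224] row [88, 92, 92, 89, 83, 79, 162, 216, 230, 222, 159, 77, 65, 66, 67, 68, 67]
top 156 (347, 35) col [76, 85, 85, 79, 67, 63, 63, 62, 70, 73, 70, 70, 71, 76, 147, 224, 230, 230, 230] row [83, 82, 88, 90, 96, 98, 91, 81, 73, 70, 71, 72, 72, 69, 63, 60, 62]
```

```bash
python3 -c "
from bench import r
print(r.hand_in())"
```

```text
the job is handed in; nothing more can be done
None
```

I handed the job in after about 27 s of the 72 s. The lid is shut, and the gauge rod was seated in the guide tube and pressed there for about 2.4 s. It was then drawn straight out, and the gripper holds it level (within about 1°) roughly 595 mm above the bench. I moved nothing else, but the two larger look-alike gauges were lying down by 11 s though I never touched them, and I couldn't confirm that the timer and the nearby block were not nudged.

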